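# Zero the batch counter and clear the switch tester's catch tray

### The arm

A 6-joint arm with a two-finger parallel gripper is mounted at the origin on the work surface. World frame = base frame: x ahead of the robot, y to its left, z up, the work surface at z = 0. Lengths are in m, angles in rad, forces in N, time in s.
With the tool pointing down it reaches from about 0.15 to 0.775 m from the base axis. Payload 6.1 kg.
Tool frame: the origin (TCP) lies between the finger pads, 19 mm behind the fingertips; this is the grasp point; z points along the fingers, y is the line along which they close (so a half turn about z gives the same grasp; the last joint's range is limited). The gripper opens to 85 mm and grips with 20 to 120 N. Pads are 22 mm wide; open, the fingers measure 114 mm over their backs; the gripper's body (76 mm by 85 mm) begins 54 mm behind the grasp point. The pads swing forward as they close: fully open they stand 13 mm farther back than shut.
Start: joints at [1.337, 0.126, -0.04, 1.405, 0, 1.571], TCP at [0.122, 0.511, 0.25] pointing down, gripper open.
Joint ranges: [-2.72, 2.72], [-0.95, 1.95], [-1.27, 1.35], [-1.78, 2.02], [-1.46, 1.47], [-3.14, 3.14]. Speed limits (rad/s): [2.39, 2.39, 3.01, 3.14, 3.14, 3.14].

### API

Orientations are given as a 3x3 rotation matrix whose columns are the frame's x, y, z axes.
In Python, from station import bot gives the robot as it stands. Calls block until the motion is done:
- bot.move_to(position, orientation): joint-space move of the TCP to a pose.
- bot.move_l(position, ori=None, speed=0.15): straight line of the TCP; ori=None keeps the orientation; speed is the mean speed in m/s.
- bot.move_joints(angles): joint-space move.
- bot.gripper_to(opening, f_grip=None): opening from 0.0 (shut) to 1.0 (fully open); f_grip is the grip in N (None keeps the last); returns when the fingers have stopped.
- bot.dwell(seconds).
- bot.ik(position, orientation): joint angles nearest the present ones, or None.
- bot.read_camera(name): name is "scene" or "top" or "wrist"; returns a dict with "image" (420x560x3 uint8, blue, green, red), "fx", "fy", "cx", "cy" (pixels), "extrinsics" (4x4, takes a point from camera to world coordinates); the wrist camera has in their place "hand_eye" (4x4, takes a point from camera to tool coordinates, whose origin is the TCP and whose axes are the flange's). Camera axes: x right, y down, z forward; pixel columns grow to the right and rows downward; lengths in m; the calibration is good to about 2 mm. A picture is of the moment at which its call begins: read the wrist's pose just before it. There is no depth.
A pose or a line that the arm cannot do raises bot.MotionError and nothing moves.
- bot.finish_job(): hands the job in; it is judged then, once.
Readings, each from a call of its own:
- bot.current_clock(): time.
- bot.current_joint_pos(): joint angles.
- bot.current_dq(): joint speeds.
- bot.current_joint_efforts(): joint torques, N m.
- bot.current_tcp_pos(): TCP position.
- bot.current_orientation(): TCP orientation.
- bot.current_contact_force(): force on the tool from outside, world axes, zero at the start.
- bot.current_ft_torque(): the same for the moment, N m.
- bot.current_grip_width(): opening from 0.0 (shut) to 1.0 (fully open).
- bot.current_gripper_force(): force on a finger pad.
Only numpy, scipy, OpenCV 4.12 (cv2) and the standard library are available. Lean on these libraries where they do the work, as an engineer would, in place of code of your own. Each camera call takes 0.05 s, during which the arm holds its last target. There are 200 camera calls.

### The job

The switch tester has finished its batch: lift the white cover off the grey counter box and lay it flat in the middle of the cork mat, let go of it, turn the reset knob anticlockwise all the way back to its zero stop, then seat the cover flat on the box again with both pins through its holes. Also collect every orange switch block from the steel catch tray into the green tote (before, between or after, as you like). Leave the other things on the bench where they are.

Things in the scene. Friction and masses are not known exactly. Their poses are not given: they have to be found in the camera images.
- counter_box: grey plastic batch-counter box, 160 (x) x 210 (y) x 68 mm high, fixed; origin under its centre. Open well (144 x 168 mm inside, floor 22 mm above the bench) with a dial and the reset knob in the middle. On the rim two steel pins at x = 0, y = +93.5 and -93.5 mm of its frame, 8 mm thick, 15 mm tall with tapered tips (tips 83 mm above the bench)
- knob_grip (a point): point on the reset knob's vertical axis, 57 mm above the bench, a good TCP height for gripping it. The knob is a black disc, 60 mm across, top 34 mm above the bench, with an upright grip bar across it, 56 long x 14 wide, top 64 mm above the bench, a red line on its pointing half
- reset_knob (a joint): angle of the reset knob (rad): 0 at its hard zero stop (bar pointing at the green mark, along the box's +x), up to 4.2. It grows clockwise seen from above: at angle q the bar points along the box's +x turned by -q about the vertical; it is turned back anticlockwise. Takes about 0.06 N m; stays where it is left
- cover_seat (a point): centre of the box's rim, 68 mm above the bench: where the cover's origin lies when it is seated
- cover: loose white cover plate, 160 (x) x 210 (y) x 6 mm, 0.22 kg, origin under its centre; two holes of 13 mm at y = +93.5 and -93.5 mm fit over the box's pins, and either way round fits. On top in the middle a grey grip rib, 14 (x) x 90 (y) mm, rising 34 mm above the plate's top. At the start it is seated on the box and hides the knob
- cover_handle (a point): point in the cover's grip rib, 30 mm above the plate's underside: where to put the TCP, closing along the cover's x
- mat: cork mat, 180 (x) x 220 (y) x 2 mm, fixed to the bench between the robot and the counter box; origin under its centre
- tray: flat steel catch tray of the blue switch tester, 220 (x) x 210 (y) mm outside, floor 4 mm thick, rim 14 mm high and 3 mm thick; origin under the tray's centre. The tester's blue body (120 mm high, 200 mm wide) is fixed to it and starts 160 mm from the origin towards +x of its frame. It is left or right of the counter box
- tote: green open tote, 230 x 230 x 60 mm outside, walls 5 mm, inner floor about 5 mm up; fixed to the bench, origin under its centre. On the other side of the counter box from the tray
- block1: orange toggle-switch block, 70 (x) x 40 (y) x 36 mm (z), about 0.12 kg, with a small white toggle rising 12 mm above its top; origin under its centre. Lies in the catch tray at the start; may be absent (three or four are there)
- block2: orange toggle-switch block, 70 (x) x 40 (y) x 36 mm (z), about 0.12 kg, with a small white toggle rising 12 mm above its top; origin under its centre. Lies in the catch tray at the start; may be absent (three or four are there)
- block3: orange toggle-switch block, 70 (x) x 40 (y) x 36 mm (z), about 0.12 kg, with a small white toggle rising 12 mm above its top; origin under its centre. Lies in the catch tray at the start; may be absent (three or four are there)
- block4: orange toggle-switch block, 70 (x) x 40 (y) x 36 mm (z), about 0.12 kg, with a small white toggle rising 12 mm above its top; origin under its centre. Lies in the catch tray at the start; may be absent (three or four are there)
- insulator: bystander, to be left alone: white ceramic insulator, ribbed, 56 mm across, 70 mm tall
- tap_handle: bystander, to be left alone: chrome cross tap handle, 78 mm across, 42 mm tall
- radiator_key: bystander, to be left alone: brass T-shaped radiator key lying flat, 62 x 46 x 10 mm
- junction_plate: bystander, to be left alone: white plastic junction plate, 80 x 80 x 10 mm
- mug: bystander, to be left alone: blue ceramic mug, 90 mm tall
There are look-alikes about, which are no part of the job. Leave any black or purple look-alike of the block1 alone.

How it is judged:
On the way, in this order (a step that is already met when the one before it is completed fails the run):
1. the cover lies flat on the cork mat, its centre within 70 mm of the mat's, let go (horizontal distance between cover and mat below 0.07 m and height (world z) of cover below 0.007 m and angle between cover's own z axis and vertical below 0.05 rad and linear speed of cover below 0.03 m/s and contact force between the fingers and cover below 0.3 N), for 0.2 s.
2. the reset knob is at rest at its zero stop (within 0.06 rad) (value of joint reset_knob below 0.06 rad and velocity of joint reset_knob between -0.05 and 0.05 rad/s), for 0.2 s.
3. the cover is seated on the box again, pins through its holes (horizontal distance between cover and cover_seat below 0.007 m and z of cover in the frame of cover_seat between -0.003 and 0.003 m and angle between cover's own z axis and vertical below 0.04 rad and angle between the y axis of cover and the y axis of counter_box, either way round below 0.08 rad and linear speed of cover below 0.02 m/s), for 0.2 s.
At the end, for the whole second after the job is handed in: The cover lies flat on the box's rim (within 3 mm in height, 7 mm sideways, tilt under 0.04 rad, in line with the box within 0.08 rad, either way round) with its pins through the holes; the knob is within 0.06 rad of its zero stop; every block that is present lies at rest inside the tote (all of step 2 and all of step 3 and x of block1 in the frame of tote between -0.115 and 0.115 m and y of block1 in the frame of tote between -0.115 and 0.115 m and z of block1 in the frame of tote between -0.005 and 0.085 m and linear speed of each of block1, block2, block3, block4 below 0.03 m/s and x of block2 in the frame of tote between -0.115 and 0.115 m and y of block2 in the frame of tote between -0.115 and 0.115 m and z of block2 in the frame of tote between -0.005 and 0.085 m and x of block3 in the frame of tote between -0.115 and 0.115 m and y of block3 in the frame of tote between -0.115 and 0.115 m and z of block3 in the frame of tote between -0.005 and 0.085 m and x of block4 in the frame of tote between -0.115 and 0.115 m and y of block4 in the frame of tote between -0.115 and 0.115 m and z of block4 in the frame of tote between -0.005 and 0.085 m); the robot touches nothing.
It fails at once if one of the bystanders (insulator, tap handle, radiator key, junction plate, mug) is pushed more than 50 mm from its place (distance of any of insulator, tap_handle, radiator_key, junction_plate, mug from where it was at the start of the episode above 0.05 m).
Of block1, block2, block3, block4 only 3 to 4 are there at a start; the rules pass over those that are not, and their reading is None.
At some moment in a run one of block1, block2, block3, block4 may be knocked a few centimetres aside while the robot is not near it.
Once in a run the grip may slacken for a moment while it holds something.
It also fails if it takes over 210 s, if anything falls off the work surface, if the arm or the gripper's body presses on something with over 40 N, if the wrist force passes 120 N, or if a joint passes its speed limit or range.

## Working session

There is one attempt and no reset: what is moved stays moved. The work goes in short steps, each a Python script; the robot and the scene stay as the last script left them, time stands still between calls to the robot, and variables do not carry over. Pictures are saved under pics/ and viewed, at most 14 in all, crops included, and the job is handed in when it is done.

```bash
mkdir -p pics; ls
python3 - <<'E'
from station import bot
import cv2,numpy as np
for n in("top","scene"):
    c=bot.read_camera(n);cv2.imwrite(f"pics/{n}0.png",c["image"]);print(n,c["fx"],c["fy"],c["cx"],c["cy"]);print(np.round(c["extrinsics"],4))
c=bot.read_camera("wrist");print(c["fx"],c["cx"],c["cy"],np.round(c["hand_eye"],4));print(bot.current_clock(),np.round(bot.current_orientation(),3))
E
```

```text
pics
top 444.5757271938799 444.5757271938799 273.6411510059752 204.98589338682703
[[ 0.0198 -0.9978  0.0627  0.4059]
 [-0.9997 -0.0206 -0.0121  0.0112]
 [ 0.0134 -0.0624 -0.998   1.5093]
 [ 0.      0.      0.      1.    ]]
scene 469.42958683198384 469.42958683198384 281.15306671011814 207.59390563122574
[[-0.847   0.4405 -0.2975  0.9333]
 [ 0.5314  0.7156 -0.4534  0.634 ]
 [ 0.0132 -0.5421 -0.8402  1.2803]
 [ 0.      0.      0.      1.    ]]
326.3544531221966 281.1997444038145 207.23547251938038 [[-0.0018 -0.9488 -0.3158  0.0815]
 [ 1.     -0.0014 -0.0016 -0.0014]
 [ 0.001  -0.3158  0.9488 -0.1252]
 [ 0.      0.      0.      1.    ]]
0.15 [[-0.973  0.232 -0.   ]
 [ 0.232  0.973 -0.001]
 [ 0.    -0.001 -1.   ]]
```

View pics/top0.png

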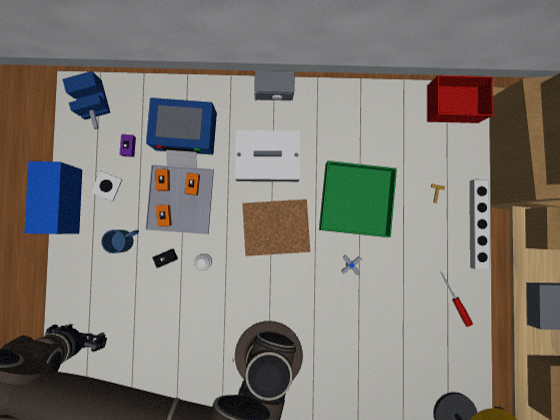

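View pics/scene0.png

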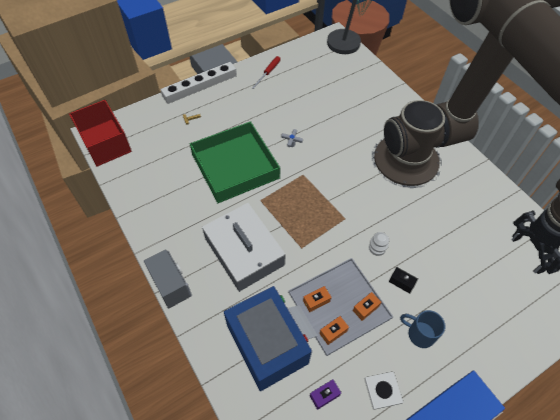

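The top view shows three orange blocks at (162,180), (192,183) and (163,215) in the tray. Their look-alikes are the purple block (127,146) and the black one (165,258), both to be left alone. The cover is at (268,155), the mat at (277,227) and the tote at (358,199). I'll fit models to these.

```bash
cat > h.py <<'E'
from station import bot
import cv2,numpy as np
from scipy.optimize import minimize
from scipy.spatial.transform import Rotation
def cam(n):
    if n=="wrist":
        T=np.eye(4);T[:3,:3]=bot.current_orientation();T[:3,3]=bot.current_tcp_pos()
        c=bot.read_camera(n);c["E"]=T@np.array(c["hand_eye"])
    else: c=bot.read_camera(n);c["E"]=np.array(c["extrinsics"])
    return c
def proj(c,P):
    Q=(np.asarray(P,float)-c["E"][:3,3])@c["E"][:3,:3]
    return np.c_[c["fx"]*Q[:,0]/Q[:,2]+c["cx"],c["fy"]*Q[:,1]/Q[:,2]+c["cy"]]
def unproj(c,uv,z):
    uv=np.atleast_2d(np.asarray(uv,float))
    d=np.c_[(uv[:,0]-c["cx"])/c["fx"],(uv[:,1]-c["cy"])/c["fy"],np.ones(len(uv))]@c["E"][:3,:3].T
    o=c["E"][:3,3];return o+d*((z-o[2])/d[:,2])[:,None]
def R(yaw):  # tool down, closing direction (tool y) at world angle yaw
    y=np.array([np.cos(yaw),np.sin(yaw),0]);z=np.array([0,0,-1.]);return np.c_[np.cross(y,z),y,z]
def orange(c):
    h=cv2.cvtColor(c["image"],cv2.COLOR_BGR2HSV);return cv2.inRange(h,(4,150,60),(17,255,255))
def fitbox(c,contour,lx,ly,z0,z1):
    """silhouette fit of an upright box -> x,y,yaw,iou"""
    b=cv2.boundingRect(contour);m0=np.array(b[:2])-15;S=4
    sh=((b[3]+30)*S,(b[2]+30)*S);obs=np.zeros(sh,np.uint8)
    cv2.fillPoly(obs,[np.int32((contour.reshape(-1,2)-m0+.5)*S)],1);obs=cv2.dilate(obs,np.ones((S,S)))
    def f(p):
        cs,s=np.cos(p[2]),np.sin(p[2])
        P=[(p[0]+cs*a-s*d,p[1]+s*a+cs*d,z) for a in(-lx/2,lx/2) for d in(-ly/2,ly/2) for z in(z0,z1)]
        h=cv2.convexHull(np.float32((proj(c,P)-m0+.5)*S));m=np.zeros(sh,np.uint8);cv2.fillConvexPoly(m,np.int32(h),1)
        return -(m&obs).sum()/max(1,(m|obs).sum())
    M=cv2.moments(contour);xy=unproj(c,(M["m10"]/M["m00"],M["m01"]/M["m00"]),(z0+z1)/2)[0,:2]
    best=min((minimize(f,[*xy,a],method="Nelder-Mead",options=dict(initial_simplex=[[*xy,a],[xy[0]+.01,xy[1],a],[xy[0],xy[1]+.01,a],[*xy,a+.3]],maxiter=150)) for a in np.arange(4)*np.pi/4),key=lambda r:r.fun)
    return np.r_[best.x,-best.fun]
def blocks(c,amin):
    k,_=cv2.findContours(cv2.morphologyEx(orange(c),cv2.MORPH_CLOSE,np.ones((5,5))),cv2.RETR_EXTERNAL,cv2.CHAIN_APPROX_NONE)
    return [fitbox(c,q,.07,.04,.004,.04) for q in k if cv2.contourArea(q)>amin]
def save(c,n): cv2.imwrite(f"pics/{n}.png",c["image"])
E
python3 - <<'E'
from h import *
np.set_printoptions(precision=3,suppress=True)
c=cam("top")
for b in blocks(c,60):print("block",b)
h=cv2.cvtColor(c["image"],cv2.COLOR_BGR2HSV)
for n,lo,hi,box in(("mat",(8,90,60),(20,255,200),(230,190,320,265)),("tote",(45,120,30),(80,255,255),(310,150,410,245))):
    m=cv2.inRange(h,lo,hi);z=np.zeros_like(m);x0,y0,x1,y1=box;z[y0:y1,x0:x1]=m[y0:y1,x0:x1]
    q=max(cv2.findContours(z,0,1)[0],key=cv2.contourArea)
    print(n,fitbox(c,q,*((.18,.22,0,.002) if n=="mat" else (.23,.23,0,.06))),cv2.boundingRect(q))
print("rib ends",unproj(c,[(254,153),(282,153)],.108)[:, :2],"cover mid",unproj(c,(268,155),.074))
print("pins",unproj(c,[(238.5,154.5),(297.5,154.5)],.08))
p=unproj(c,(268,153),.108)[0]
bot.move_to([p[0]-.03,p[1],.30],R(0))
print(bot.current_joint_pos())
w=cam("wrist");save(w,"w1");save({"image":cv2.resize(c["image"][130:280,90:240],None,fx=4,fy=4)},"crop")
E
```

```text
block [ 0.142 -0.691 -0.167 -0.   ]
block [ 0.46   0.434 -1.111 -0.   ]
block [ 0.574  0.327 -0.511 -0.   ]
block [ 0.593  0.442 -1.119 -0.   ]
block [ 0.991 -0.747 -1.615 -0.   ]
block [ 1.002 -0.304  1.121 -0.   ]
block [ 0.546  0.755  0.767 -0.   ]
mat [ 3.884e-01  5.651e-02  1.597e+00 -2.292e+14] (243, 200, 67, 56)
tote [ 5.865e-01 -3.403e-01  1.577e+00 -1.620e+14] (320, 161, 76, 76)
rib ends [[ 0.658  0.06 ]
 [ 0.66  -0.029]] cover mid [[0.659 0.015 0.074]]
pins [[ 0.657  0.111  0.08 ]
 [ 0.661 -0.08   0.08 ]]
[0.026 0.342 0.345 1.573 0.    1.595]h.py:31: RuntimeWarning: overflow encountered in scalar negative
  return -(m&obs).sum()/max(1,(m|obs).sum())
```

View pics/w1.png

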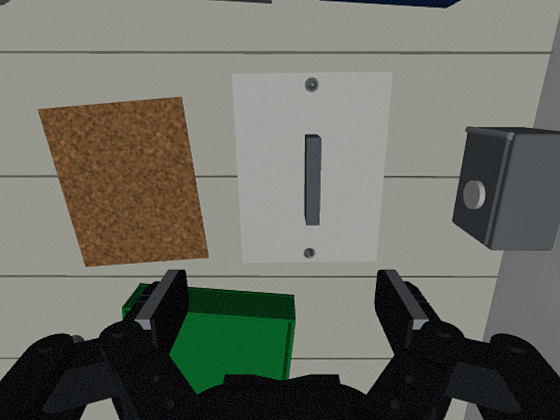

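View pics/crop.png

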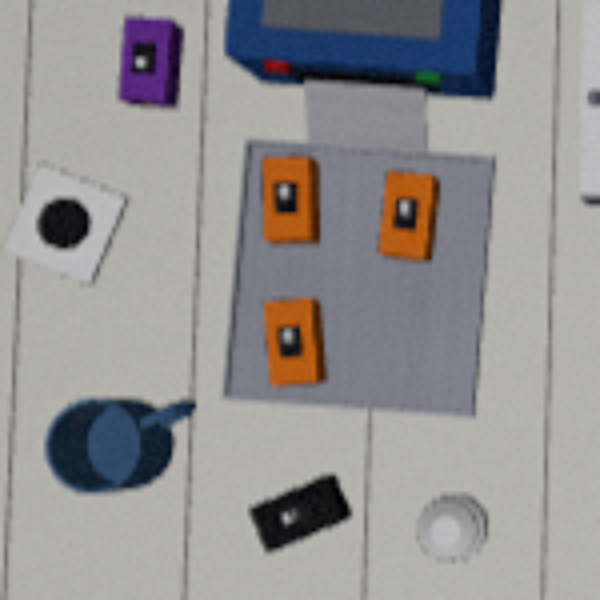

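The close crop confirms it: three orange blocks in the tray, with the purple and black look-alikes outside it. In the wrist view the pins are at (312,85) and (309,253), and the rib runs from (313,135) to (313,225). I'll fix the fit's overflow and then measure and grasp.

```bash
sed -i 's/return -(m&obs).sum()/return -float((m\&obs).sum())/' h.py
python3 - <<'E'
from h import *
np.set_printoptions(precision=4,suppress=True)
c=cam("top")
for b in blocks(c,60):
  if b[3]>.6:print("block",b)
h=cv2.cvtColor(c["image"],cv2.COLOR_BGR2HSV)
for n,lo,hi,box in(("mat",(8,90,60),(20,255,200),(230,190,320,265)),("tote",(45,120,30),(80,255,255),(310,150,410,245))):
    m=cv2.inRange(h,lo,hi);z=np.zeros_like(m);x0,y0,x1,y1=box;z[y0:y1,x0:x1]=m[y0:y1,x0:x1]
    q=max(cv2.findContours(z,0,1)[0],key=cv2.contourArea)
    print(n,fitbox(c,q,*((.18,.22,0,.002) if n=="mat" else (.23,.23,0,.06))))
w=cam("wrist")
p=unproj(w,[(312,85),(309,253)],.08);print("pins",p,np.linalg.norm(p[0]-p[1]),p.mean(0))
r=unproj(w,[(305,135),(320,135),(306,225),(320,225)],.108);print("rib",r,r.mean(0))
m=unproj(w,[(38,110),(182,97),(208,258),(87,266)],.002);print("mat",m.mean(0),m[0]-m[1],m[0]-m[3])
pl=unproj(w,[(233,73),(392,71),(377,262),(243,262)],.074);print("plate",pl.mean(0),pl[0]-pl[1],pl[0]-pl[3])
E
```

```text
block [0.4571 0.3601 0.0623 0.8947]
block [0.5637 0.2675 3.077  0.9047]
block [0.5765 0.3664 0.0299 0.8966]
mat [ 0.4267 -0.0159  0.081   0.4117]
tote [ 0.5231 -0.2863 -0.0829  0.9631]
pins [[ 0.6588  0.1087  0.08  ]
 [ 0.6608 -0.0755  0.08  ]] 0.18419414390064417 [0.6598 0.0166 0.08  ]
rib [[ 0.651   0.063   0.108 ]
 [ 0.6653  0.063   0.108 ]
 [ 0.6541 -0.0292  0.108 ]
 [ 0.6687 -0.0293  0.108 ]] [0.6598 0.0169 0.108 ]
mat [ 0.4253 -0.0192  0.002 ] [-0.1805 -0.0152  0.    ] [-0.0199  0.2175  0.    ]
plate [0.6612 0.0153 0.074 ] [-0.1585 -0.0018  0.    ] [-0.0021  0.2105  0.    ]
```

```bash
cat >> h.py <<'E'
def lower(x,y,z,yaw,zlow,dF=3.,step=.0007):
    """go down slowly till something carries load"""
    bot.move_l([x,y,z],R(yaw),.08);bot.dwell(.3);f0=bot.current_contact_force()[2]
    while z>zlow:
        z-=step;bot.move_l([x,y,z],R(yaw),.02);bot.dwell(.05)
        if bot.current_contact_force()[2]-f0>dF:break
    return z,bot.current_contact_force()[2]-f0
E
python3 - <<'E'
from h import *
np.set_printoptions(precision=4,suppress=True)
x,y,a=.660,.0165,.015
bot.gripper_to(1.)
bot.move_l([x,y,.2],R(a));bot.move_l([x,y,.098],R(a),.08)
print(bot.current_contact_force());bot.gripper_to(0,60);bot.dwell(.3)
print(bot.current_grip_width(),bot.current_gripper_force(),bot.current_contact_force(),bot.current_ft_torque(),bot.current_tcp_pos())
bot.move_l([x,y,.13],R(a),.05);bot.dwell(.2);print(bot.current_contact_force(),bot.current_ft_torque(),bot.current_grip_width())
bot.move_l([x,y,.19],R(a));b=.085
bot.move_l([.425,-.019,.15],R(b));print(bot.current_contact_force(),bot.current_grip_width())
print(lower(.425,-.019,.042,b,.0312))
bot.gripper_to(1.);bot.dwell(.4)
bot.move_l([.425,-.019,.25],R(b));print(bot.current_clock())
bot.move_to([.62,.0165,.30],R(a));w=cam("wrist");save(w,"w2")
E
```

```text
[ 0.5171 -0.1344  0.1213]
0.15285275884562124 59.27623808383942 [-0.4063 -0.1224  3.2879] [-0.0052  0.0566 -0.0227] [0.6601 0.0165 0.0982]
[ 0.0766  0.1527 -2.354 ] [-0.0085 -0.0361  0.0173] 0.15136306126601068
[ 0.2017 -0.2226 -1.6261] 0.15097058553901344
(0.031500000000000014, np.float64(8.062019025123316))
18.6167
```

View pics/w2.png

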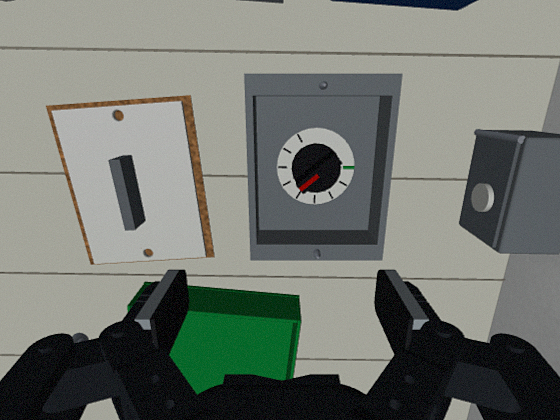

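The cover lies flat on the mat. The knob's red line points down-left, with its tip at (301,191) and the axis at (317,168); the green mark is at (349,167), so the knob needs roughly 2.2 rad anticlockwise.

Run:
```python
from h import *
np.set_printoptions(precision=4,suppress=True)
w=cam("wrist");hsv=cv2.cvtColor(w["image"],cv2.COLOR_BGR2HSV)
m=cv2.inRange(hsv,(0,120,80),(6,255,255))|cv2.inRange(hsv,(174,120,80),(180,255,255));k=np.zeros_like(m);k[120:215,270:360]=m[120:215,270:360]
v,u=np.nonzero(k);P=unproj(w,np.c_[u,v],.064)[:,:2];c0=np.array([.660,.0165])
ang=np.arctan2(*(P.mean(0)-c0)[::-1]);d=np.linalg.svd(P-P.mean(0))[2][0];print(len(P),P.mean(0),ang,np.arctan2(d[1],d[0]))
pins=unproj(w,[(323,85),(318,253)],.08)[:,:2];print("pins",pins,pins.mean(0))
a2=np.arctan2(d[1],d[0]);d=d if np.cos(a2-ang)>0 else -d;bar=np.arctan2(d[1],d[0]);print("bar",bar)
from scipy.spatial.transform import Rotation
for off in(np.pi/2,-np.pi/2):
  for t in(0,.015-bar+.1 if bar<0 else .015-bar+2*np.pi+.1):
    print(off,t,bot.ik([*c0,.057],R(bar+off+t)))
```

```text
104 [0.6495 0.0062] -2.368146116981518 -2.4329762424930705
pins [[ 0.6581  0.1091]
 [ 0.6621 -0.0749]] [0.6601 0.0171]
bar -2.4329762424930705
1.5707963267948966 0 [ 0.025   0.4369 -0.0551  1.0787  0.      2.458 ]
1.5707963267948966 2.5479762424930708 [ 0.025   0.4369 -0.0551  1.0787  0.     -0.09  ]
-1.5707963267948966 0 [ 0.025   0.4369 -0.0551  1.0787  0.     -0.6836]
-1.5707963267948966 2.5479762424930708 [ 0.025   0.4369 -0.0551  1.0787  0.      3.0516]
```

Run:
```python
from h import *
np.set_printoptions(precision=3,suppress=True)
bar=-2.42;a=bar+np.pi/2
bot.move_to([.66,.0168,.2],R(a));bot.move_l([.66,.0168,.057],R(a),.08)
print(bot.current_contact_force())
bot.gripper_to(0,40);bot.dwell(.2);print(bot.current_grip_width(),bot.current_gripper_force())
q=np.array(bot.current_joint_pos());q0=q[5];t0=bot.current_ft_torque()[2]
while q[5]>q0-2.75:
    q[5]-=.06;bot.move_joints(q);bot.dwell(.05);t=bot.current_ft_torque()[2]-t0
    if abs(t)>.4:break
print("turned",q0-q[5],"bar",bar+q0-q[5],"torque",t)
bot.dwell(.3)
bot.gripper_to(1.);bot.dwell(.2)
p=bot.current_tcp_pos();bot.move_l([p[0],p[1],.2])
bot.move_to([.62,.0165,.30],R(.015));w=cam("wrist");save({"image":w["image"][50:280]},"w3");print(bot.current_clock())
```

```text
[-0.665 -0.224 -0.353]
0.14976481941731423 42.63888359069824
turned 2.520000000000002 bar 0.10000000000000175 torque -1.3597038900780074
39.5833
```

View pics/w3.png

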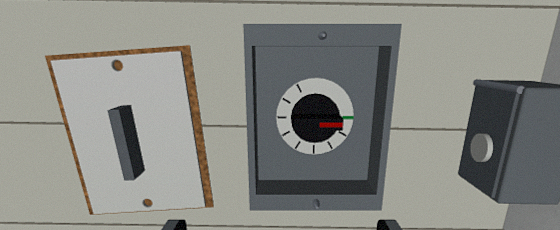

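The red line now lies level at about (331,125) of the crop, next to the green mark at (348,117). I'll check its angle numerically and against the stop.

```bash
cat >> h.py <<'E'
def bar_angle():
    w=cam("wrist");hsv=cv2.cvtColor(w["image"],cv2.COLOR_BGR2HSV)
    m=cv2.inRange(hsv,(0,120,80),(6,255,255))|cv2.inRange(hsv,(174,120,80),(180,255,255));k=np.zeros_like(m);k[120:215,270:360]=m[120:215,270:360]
    v,u=np.nonzero(k);P=unproj(w,np.c_[u,v],.064)[:,:2];d=np.linalg.svd(P-P.mean(0))[2][0]
    v,u=np.nonzero(cv2.inRange(hsv,(50,100,40),(80,255,255))[130:200,330:365]);G=unproj(w,np.c_[u+330,v+130],.024).mean(0)[:2]
    return np.arctan(d[1]/d[0]),P.mean(0),(P.min(0),P.max(0)),G
E
python3 - <<'E'
from h import *
print(bar_angle())
E
```

```text
(np.float64(0.00209830348769045), array([0.67454995, 0.01570528]), (array([0.66150258, 0.01374062]), array([0.68763245, 0.01848664])), array([0.70176146, 0.01649307]))
```

Run:
```python
from h import *
np.set_printoptions(precision=3,suppress=True)
bar=-.03;a=bar+np.pi/2
q=np.array(bot.current_joint_pos());q[5]=0.1;bot.move_joints(q)
bot.move_l([.66,.0168,.2],R(a));bot.move_l([.66,.0168,.057],R(a),.08)
bot.gripper_to(0,40);bot.dwell(.2);print(bot.current_grip_width())
q=np.array(bot.current_joint_pos());q0=q[5];t0=bot.current_ft_torque()[2];L=[]
for i in range(8):
    q[5]-=.015;bot.move_joints(q);bot.dwell(.1);t=bot.current_ft_torque()[2];L.append(t)
    if abs(t-t0)>.6:break
print(q0,"t0",t0,np.array(L),"bar",bar+q0-q[5]);bot.dwell(.2)
bot.gripper_to(1.);bot.dwell(.2)
p=bot.current_tcp_pos();bot.move_l([p[0],p[1],.2])
bot.move_to([.62,.0165,.30],R(.015));print(bar_angle(),bot.current_clock())
```

```text
0.1564411041107913
0.055426136508486705 t0 0.0835562225639909 [ 0.034  0.036 -0.135 -0.489 -0.9  ] bar 0.045
(np.float64(0.011571067947486519), array([0.675, 0.016]), (array([0.661, 0.014]), array([0.688, 0.019])), array([0.702, 0.017])) 50.0333
```

Run:
```python
from h import *
np.set_printoptions(precision=4,suppress=True)
b=.085
bot.move_to([.425,-.019,.2],R(b));bot.move_l([.425,-.019,.032],R(b),.08)
bot.gripper_to(0,60);bot.dwell(.3);print(bot.current_grip_width(),bot.current_gripper_force())
bot.move_l([.425,-.019,.19],R(b),.1);print(bot.current_contact_force(),bot.current_ft_torque(),bot.current_grip_width())
bot.move_l([.66,.0165,.19],R(.015));bot.dwell(.2);print(bot.current_contact_force(),bot.current_ft_torque(),bot.current_grip_width())
print(lower(.66,.0165,.118,.015,.0975,dF=5.));print(bot.current_clock(),bot.current_tcp_pos())
c=cam("scene");save({"image":cv2.resize(c["image"][190:300,170:320],None,fx=4,fy=4)},"s1")
```

```text
0.15368548981644817 59.12689805030823
[ 0.3339  0.1586 -2.5369] [-0.0739 -0.0576  0.0324] 0.15206881925338384
[ 0.7228 -0.3297 -2.075 ] [ 0.0267 -0.0242  0.0075] 0.15345504963454504
(0.09769999999999981, np.float64(5.662893607721605))
67.8417 [0.6601 0.0165 0.0982]
```

View pics/s1.png

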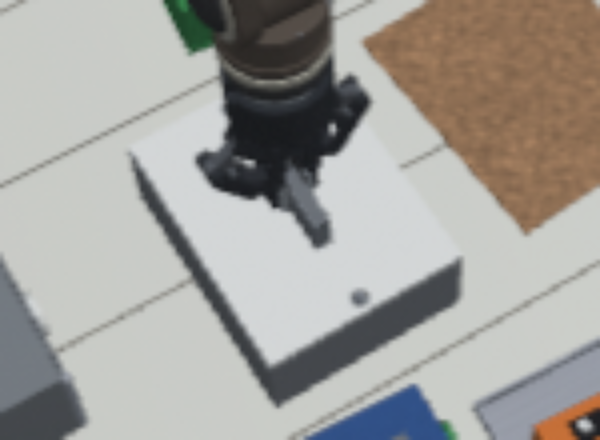

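The image shows the cover flat on the box with the pin through its hole, and the TCP height of 0.098 agrees. I'll release it and look at the blocks.

Run:
```python
from h import *
np.set_printoptions(precision=4,suppress=True)
bot.gripper_to(1.);bot.dwell(.4);bot.move_l([.66,.0165,.25],R(.015));print(bot.current_clock())
bot.move_to([.55,.31,.30],R(np.pi/2));w=cam("wrist");save(w,"w4")
for b in blocks(w,500):print(b)
for b in blocks(cam("top"),60):
  if b[3]>.6:print("top",b)
```

```text
70.15
[ 0.5645  0.2663 -0.0909  0.9419]
[0.5557 0.3859 0.0497 0.943 ]
[0.4566 0.358  3.2541 0.9563]
[0.4083 0.0408 2.432  0.3186]
top [0.5637 0.2675 3.077  0.9047]
```

View pics/w4.png

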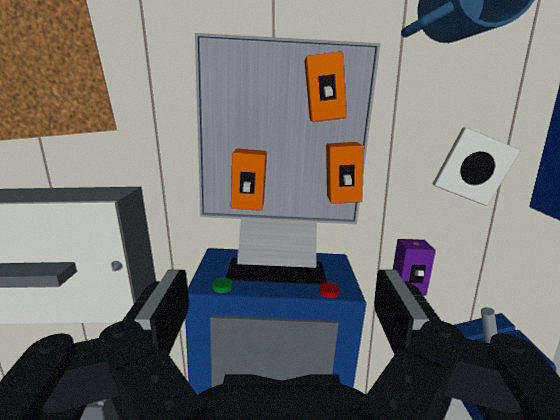

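The wrist view shows the three orange blocks in the tray at (248,180), (345,173) and (326,87). One has shifted about 3 cm since the start. I'll pick each from a fresh measurement.

```bash
cat > pick.py <<'E'
from h import *
np.set_printoptions(precision=3,suppress=True)
t=np.array([.523,-.286]);slots=[(-.05,-.055),(.05,-.055),(-.05,.055),(.05,.055)]
for i in range(4):
    bot.move_to([.55,.31,.30],R(np.pi/2));bot.dwell(.1)
    B=[b for b in blocks(cam("wrist"),500) if b[3]>.8 and abs(b[0]-.52)<.15 and abs(b[1]-.31)<.15]
    print(bot.current_clock(),np.array(B))
    if not B:break
    x,y,a,_=min(B,key=lambda b:b[0]);a=(a+np.pi/2)%np.pi-np.pi/2+np.pi/2
    bot.move_to([x,y,.15],R(a));bot.move_l([x,y,.037],R(a),.1)
    bot.gripper_to(0,50);bot.dwell(.2);g=bot.current_grip_width()
    bot.move_l([x,y,.25],R(a));g2=bot.current_grip_width();print("grip",g,g2,bot.current_contact_force())
    if g2<.3:bot.gripper_to(1.);continue
    s=t+Rotation.from_euler("z",-.083).as_matrix()[:2,:2]@slots[i]
    bot.move_to([.5,.02,.28],R(np.pi/2));bot.move_to([*s,.2],R(np.pi/2-.083))
    if bot.current_grip_width()<.3:print("lost");break
    bot.move_l([*s,.047],R(np.pi/2-.083),.12);bot.gripper_to(.65);bot.dwell(.2)
    bot.move_l([*s,.25],R(np.pi/2-.083));bot.gripper_to(1.)
    bot.move_to([.5,.02,.28],R(np.pi/2))
save(cam("top"),"top1");print(bot.current_clock())
E
python3 pick.py
```

```text
71.8583 [[ 0.564  0.266 -0.09   0.947]
 [ 0.556  0.386  0.074  0.947]
 [ 0.457  0.358  0.114  0.958]]
grip 0.45699151370905083 0.4562662617682674 [-2.359 -0.445 -1.848]
85.3 [[ 0.564  0.266 -0.093  0.947]
 [ 0.556  0.385  0.059  0.945]]
grip 0.45631465386354964 0.45549038432382893 [-0.506 -0.458 -1.903]
98.8667 [[0.564 0.266 3.071 0.944]]
grip 0.45325994523013347 0.4555746082432519 [-0.056 -0.644 -1.412]
111.2167 []
111.2667
```

```bash
ls pics
```

```text
crop.png
s1.png
scene0.png
top0.png
top1.png
w1.png
w2.png
w3.png
w4.png
```

View pics/top1.png

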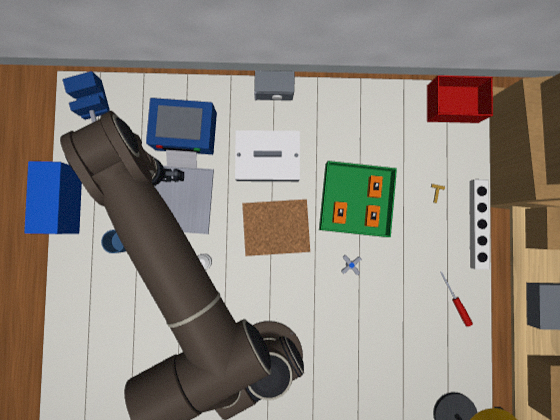

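Run:
```python
from h import *
bot.move_to([.60,-.08,.32],R(.015));save(cam("wrist"),"w5")
```

```text
(no output)
```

View pics/w5.png

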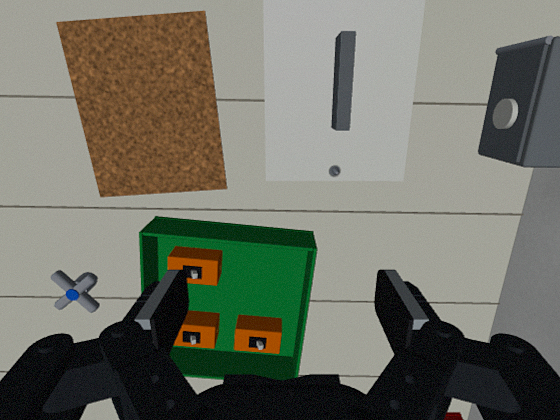

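The top view shows all three blocks in the tote at (375,186), (341,212) and (373,216). The cover is seated at (267,155) with both pins showing, and the tap handle is undisturbed at (351,265). I'm handing it in.

Run:
```python
from station import bot
print(bot.finish_job(),bot.current_clock())
```

```text
the job is handed in; nothing more can be done
the job is handed in; nothing more can be done
```

The job is handed in, with no verdict shown: the knob is back at its zero stop, the cover is seated on both pins, all three orange blocks are in the tote, and no bystander was touched, as far as the pictures and readings show.

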